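Lock the casting mould with the blade key

ROBOT

A 6-joint arm with a two-finger parallel gripper is mounted at the origin on the work surface. World frame = base frame: x ahead of the robot, y to its left, z up, the work surface at z = 0. Lengths are in m, angles in degrees, forces in N, time in s.
With the tool pointing down it reaches from about 0.375 to 0.9 m from the base axis. Payload 3.1 kg.
Tool frame: the origin (TCP) lies on the centre line of the jaws, within the pads' length; the fingertips stand 25 mm ahead of it and the grasp point (between the pads) lies 6 mm ahead of it; z points along the fingers, y is the line along which they close (so a half turn about z gives the same grasp; the last joint's range is limited). The gripper opens to 87 mm and grips with 3 to 60 N. Pads are 19 mm wide; open, the fingers measure 117 mm over their backs; the gripper's body (75 mm by 190 mm) begins 51 mm behind the grasp point.
Start: joints at [54.059, 30.224, 82.088, -0, 67.689, -10.227], TCP at [0.271, 0.563, 0.248] pointing down, gripper open.
Joint ranges: [-176.69, 176.69], [-43.24, 126.21], [12.49, 139.97], [-82, 262], [0, 151.66], [-163.58, 163.58]. Speed limits (degrees/s): [159.86, 159.86, 180, 180, 180, 180].

INTERFACE

Orientations are given as a 3x3 rotation matrix whose columns are the frame's x, y, z axes.
In Python, from rig import * gives the robot as it stands.
- The arm moves only by the tool step_arm, never from a script. Its argument "steps" is a list of rows, each a list of 7 numbers: the shift along the tool's x, y, z normalised to -1 to 1, where 1 is 0.3 m, then the turn, a rotation vector about the tool's x, y, z normalised to -1 to 1, where 1 is 45 degrees, then the gripper's target within -1 to 1 (shut at 1, half-way at 0, fully open at -1). A call has 1 to 8 rows; each row is the pose to reach, as a shift and turn from the pose commanded when the call began, along the tool's axes at that moment; what a row does not reach only later rows make up. A row lasts 1/12 s, in which the tool goes at most 41.7 mm and 7.16 degrees, less where a joint would pass 70% of its speed; a pose out of reach is approached as far as the arm can. A call with a number of a shift or a turn outside -1 to 1 is refused whole. A call with a gripper value outside its range is refused whole. The fingers move at their own pace and stop on an object; the grip force is fixed at half the most. Time passes only in rows, so rows that repeat a pose let the fingers close. It gives the time, the measured TCP pose, the force, the opening and the grip force at its end, in the units of the state.
- read_state(): the state, without advancing time (a new reading comes with each control period).
- capture(name): name is "scene" or "top"; returns a dict with "image" (420x560x3 uint8, red, green, blue), "vertical_fov" (degrees; the focal length in pixels is half the picture's height over the tangent of half this angle, whatever the lens; pixels are square), "cx", "cy" (the principal point, pixels), "world_from_camera" (4x4, takes a point from camera to world coordinates). Camera axes: x right, y down, z forward; pixel columns grow to the right and rows downward; lengths in m; the calibration is good to about 2 mm. A picture is of the moment at which its call begins. There is no depth.
- hand_in(): hands the job in; it is judged then, once.
The state is a dict: "time_s": time; "joint_positions": joint angles; "qvel": joint speeds; "tau": joint torques, N m; "position": TCP position; "tcp_rot": TCP orientation; "force": force on the tool from outside, world axes, zero at the start; "moment": the same for the moment, N m; "opening": opening from 0.0 (shut) to 1.0 (fully open); "grasp_force": force on a finger pad.
Only numpy, scipy, OpenCV 4.12 (cv2) and the standard library are available. Lean on these libraries where they do the work, as an engineer would, in place of code of your own. Each camera call takes 0.05 s, during which the arm holds its last target. There are 200 camera calls.

TASK

Take the orange-handled blade key out of its wooden block, put its blade into the slot of the brass cam on the blue clamp plate and turn the cam clockwise until it seats, nipping it up snugly against its stop without forcing it. Then put the key back in its block and let go. Touch the mould case only with the key, handle it gently, and leave everything else on the table where it is.

Things in the scene. Friction and masses are not known exactly. Their poses are not given: they have to be found in the camera images.
- case: Mould case fixed to the table: plywood board 190 x 130 x 15 mm, on it a white plaster mould 110 x 100 mm with wooden cheeks, and over it a blue clamp plate 120 x 100 x 6 mm whose top is 70 mm above the table while open. Origin: centre of the board's underside; z up, x along the 190 mm side. It carries the plate and the cam.
- cam_slot (a point): Centre of the slot's mouth on top of the brass cam, a disc 34 mm across and 9 mm high amid the blue plate (mouth 79 mm above the table when open). Slot 5.5 mm wide, 21 mm long, 7 mm deep, ends closed. x along the slot, y across, z up; turns with the cam. Turning home draws plate and cam down 3.5 mm, evenly with the angle, against a light spring: the blade must follow.
- cam (a joint): Cam angle, rad: 0 = open (slot at +45 degrees from the case's x, at the white dots); grows clockwise seen from above; 1.571 = seated on a hard stop (slot at -45 degrees, at the red dots). Starts at 0 to 0.2; stays where left. Turning takes 0.1 N m; snug on the stop is 0.2 to 0.25 N m, over 0.3 is forcing. The blade has about 0.15 rad of free play either way, so the hand turns further.
- key: Blade key, 100 to 170 g, about 92 mm long, standing upright, blade down, in the block. Origin: centre of the blade's lower end; z up along the key, x along the blade's width, y across its 3 mm thickness. Blade 17 x 3 mm up to z = 13 mm (lowest 3 mm: 15 x 2 mm), shank 12 mm in diameter up to 43 mm, black collar 44 mm in diameter from z = 42 to 47 mm, orange handle from z = 47 to 92 mm, 44 mm along x and 26 mm across its flats along y.
- key_tip (a point): Centre of the key blade's lower end (same point and axes as the key's origin).
- stand: Dark wooden block 100 x 100 x 50 mm fixed to the table, origin at the centre of its underside, z up. Square through hole 27 x 27 mm in its middle. The key hangs in it by its collar, which rests on the block's top, with the blade's end 8 mm above the table.
- plug: Black rubber pour plug, 22 mm in diameter, 22 mm tall, standing on one end of the case's board. Leave alone.
- gourd: Terracotta gourd, 88 mm in diameter, 75 mm tall. Leave alone.
- glaze: White glaze jar with green cap, 60 mm in diameter, 85 mm tall. Leave alone.
- cup: Blue cup, 74 mm in diameter, 85 mm tall. Leave alone.
- driver: Wooden-handled screwdriver lying on the table, 180 mm long; too small for the slot. Leave alone.
- scraper: Spatula with wooden handle lying on the table, 240 mm long. Leave alone.
- halfmould: Spare white plaster mould half, 100 x 80 x 35 mm. Leave alone.
Things that resemble listed ones, but are neither listed nor needed, are in the scene too. There is more than one size of the stand; the job needs the middle-sized.

How it is judged:
By the outcome, as a careful person would: the job done as asked, in the order asked, and still so for the second after the job is handed in, with the robot touching nothing.
It also fails if it takes over 72 s, if anything falls off the work surface, if the arm or the gripper's body presses on something with over 40 N, if the wrist force passes 120 N, or if a joint passes its speed limit or range.

## Working session

There is one attempt and no reset: what is moved stays moved. The work goes in short steps, Python scripts to look and compute and a tool call to move; the robot and the scene stay as the last step left them, time stands still between calls to the robot, and variables do not carry over. Pictures are saved under pics/ and viewed, at most 10 in all, crops included, and the job is handed in when it is done.

Besides the shell and the picture viewer there is one more tool, called after "Call:" as name(argument=value, ...), one argument or row to a line, values as JSON. step_arm: Moves the arm, as the interface text tells. Scaled input: -1 to 1 covers 0.3 m each way for a shift and 45 degrees each way for a turn. Its arguments: {"type":"object","properties":{"steps":{"type":"array"}},"required":["steps"]}

```bash
mkdir -p pics; cat > h.py <<'E'
from rig import *
import numpy as np, cv2
def cam(n):
    c=capture(n); c['f']=c['image'].shape[0]/2/np.tan(np.radians(c['vertical_fov'])/2); return c
def ray(c,u,v):
    M=np.array(c['world_from_camera']); d=M[:3,:3]@np.array([(u-c['cx'])/c['f'],(v-c['cy'])/c['f'],1]); return M[:3,3],d
def onz(c,u,v,z):
    o,d=ray(c,u,v); return o+d*(z-o[2])/d[2]
def proj(c,p):
    M=np.array(c['world_from_camera']); q=M[:3,:3].T@(np.array(p)-M[:3,3]); return c['f']*q[0]/q[2]+c['cx'],c['f']*q[1]/q[2]+c['cy']
def save(im,n,s=1):
    cv2.imwrite('pics/'+n,cv2.resize(im[:,:,::-1],None,fx=s,fy=s,interpolation=cv2.INTER_CUBIC))
E
python3 - <<'E'
from h import *
for n in("scene","top"):
    c=cam(n); save(c['image'],n+'0.png',1.42); print(n,c['vertical_fov'],c['cx'],c['cy'],np.round(c['world_from_camera'],3).tolist())
s=read_state();print(s)
E
```

```text
scene 54.808060427830235 278.96832558806585 213.87187546056873 [[-0.817, 0.446, -0.366, 0.839], [0.576, 0.645, -0.502, 0.479], [0.012, -0.621, -0.784, 0.836], [0.0, 0.0, 0.0, 1.0]]
top 47.62050482734547 281.7929003122576 208.65937666774178 [[-0.009, -0.983, 0.184, 0.232], [-1.0, 0.01, 0.001, 0.007], [-0.002, -0.184, -0.983, 1.44], [0.0, 0.0, 0.0, 1.0]]
{'time_s': 0.1, 'joint_positions': array([ 5.40584888e+01,  3.02757117e+01,  8.21497629e+01, -1.43555385e-03,
        6.76901813e+01, -1.02285489e+01]), 'qvel': array([-0.02445012, -0.05769353, -0.1559591 ,  0.05397591, -0.00220997,
        0.02289025]), 'tau': array([-4.56544312e-04, -4.40984988e+01, -1.77150464e+01,  6.35049236e-02,
        5.34048560e-02, -1.58644468e-05]), 'position': array([0.27078434, 0.56260309, 0.24664324]), 'tcp_rot': array([[-9.00982831e-01,  4.33853177e-01, -1.16605370e-03],
       [ 4.33854614e-01,  9.00981386e-01, -1.64787647e-03],
       [ 3.35656241e-04, -1.99060618e-03, -9.99997962e-01]]), 'force': array([-0.30033734,  0.12090115,  0.39317848]), 'moment': array([-0.03921059,  0.00988615, -0.03030398]), 'grasp_force': 0.0, 'opening': 0.9989685745992845}
```

View pics/scene0.png

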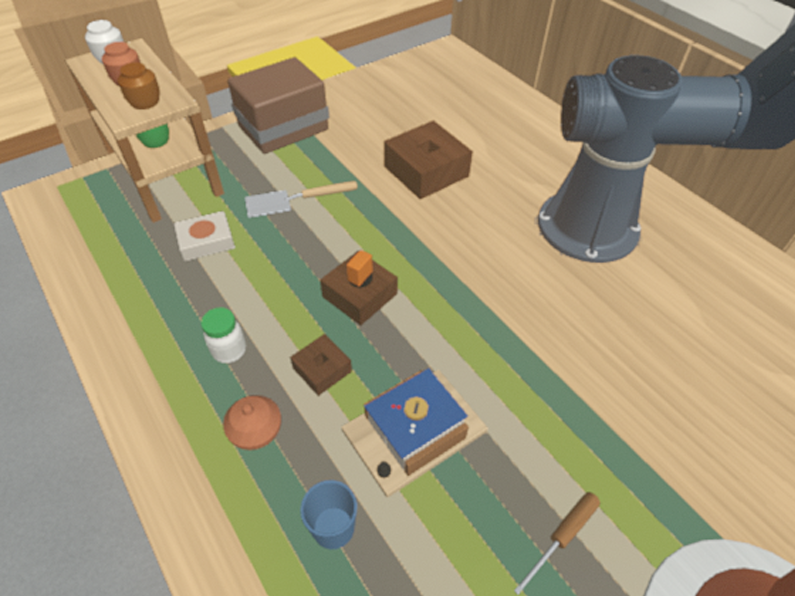

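View pics/top0.png

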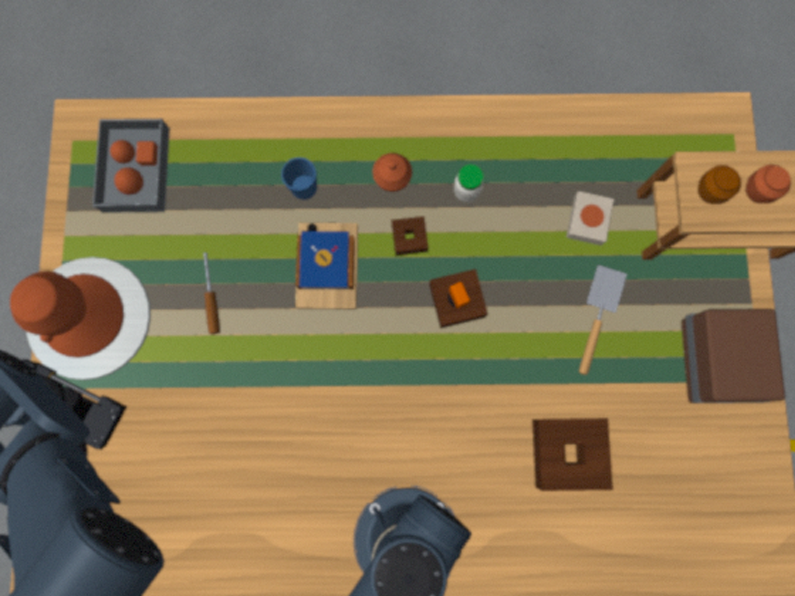

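The scene view shows the key in the middle block at (359,283)/1.42, the cam at (416,408)/1.42, a small empty block at (321,362)/1.42 and a large one at (428,158)/1.42. In the top view these are the key block at (459,298)/1.42, the cam at (324,258)/1.42, the small block at (409,236)/1.42 and the large one at (571,454)/1.42. The middle-sized block with the orange handle fits the description. I'll check it in a crop and measure.

```bash
cat >> h.py <<'E'
def mask(im,lo,hi,roi):
    hsv=cv2.cvtColor(im,cv2.COLOR_RGB2HSV); m=cv2.inRange(hsv,np.array(lo),np.array(hi)); k=np.zeros_like(m); u0,v0,u1,v1=roi; k[v0:v1,u0:u1]=m[v0:v1,u0:u1]; return k
def big(m):
    cs,_=cv2.findContours(m,cv2.RETR_EXTERNAL,cv2.CHAIN_APPROX_NONE); return max(cs,key=cv2.contourArea)
E
python3 - <<'E'
from h import *
rows=[]
for n,k,q in(("top",(323,208),(229,183)),("scene",(253,195),(292,290))):
    c=cam(n); im=c['image']
    f=lambda p:cv2.resize(im[p[1]-32:p[1]+32,p[0]-32:p[0]+32],(300,300),interpolation=cv2.INTER_CUBIC) if 1 else 0
    rows.append(np.hstack([f(k),f(q)]))
    for nm,p,lo,hi,z,r in(("handle",k,(3,190,120),(18,255,255),.1,25),("brass",q,(15,90,90),(32,255,255),.079,12),("blue",q,(100,120,40),(125,255,255),.07,45),("block",k,(0,60,20),(15,190,110),.05,32)):
        m=mask(im,lo,hi,(p[0]-r,p[1]-r,p[0]+r,p[1]+r))
        ct=big(m); R=cv2.minAreaRect(ct); mo=cv2.moments(ct); cu,cv=mo['m10']/mo['m00'],mo['m01']/mo['m00']
        print(n,nm,'cent',np.round((cu,cv),1),np.round(onz(c,cu,cv,z)*1000,1),'rect',np.round(R[1],1), 'c',np.round(R[0],1),np.round([onz(c,*b,z)[:2]*1000 for b in cv2.boxPoints(R)],0).tolist()) if 0 else print(n,nm,np.round((cu,cv),1),np.round(onz(c,cu,cv,z)*1000,1),np.round([onz(c,*b,z)[:2]*1000 for b in __import__('cv2').boxPoints(R)],0).tolist())
save(np.vstack(rows),'crop.png')
E
```

```text
top handle [322.9 206.6] [ 488.3 -110.5  100. ] [[503.0, -88.0], [515.0, -116.0], [474.0, -133.0], [462.0, -105.0]]
top brass [227.4 181.2] [571.  166.7  79. ] [[572.0, 188.0], [593.0, 168.0], [570.0, 146.0], [549.0, 166.0]]
top blue [227.8 182.3] [569.9 166.5  70. ] [[633.0, 214.0], [632.0, 119.0], [513.0, 118.0], [514.0, 212.0]]
top block [322.3 209.7] [ 488.3 -112.7   50. ] [[526.0, -49.0], [551.0, -155.0], [450.0, -176.0], [425.0, -72.0]]Traceback (most recent call last):
  File "<stdin>", line 9, in <module>
  File "h.py", line 16, in big
    cs,_=cv2.findContours(m,cv2.RETR_EXTERNAL,cv2.CHAIN_APPROX_NONE); return max(cs,key=cv2.contourArea)
                                                                             ~~~^^^^^^^^^^^^^^^^^^^^^^^^
ValueError: max() iterable argument is empty
```

```bash
python3 - <<'E'
from h import *
rows=[]
for n,k,q in(("top",(323,208),(229,183)),("scene",(253,195),(292,290))):
    c=cam(n); im=c['image']
    f=lambda p:cv2.resize(im[p[1]-32:p[1]+32,p[0]-32:p[0]+32],(300,300),interpolation=cv2.INTER_CUBIC)
    rows.append(np.hstack([f(k),f(q)]))
    if n=="scene":
      hs=cv2.cvtColor(im,cv2.COLOR_RGB2HSV); print(hs[186,254],hs[287,289],hs[300,300],hs[287,293])
      for nm,p,lo,hi,z,r in(("handle",k,(3,150,100),(18,255,255),.1,28),("brass",(293,287),(12,70,90),(32,255,255),.079,10),("blue",q,(100,120,40),(125,255,255),.07,45)):
        m=mask(im,lo,hi,(p[0]-r,p[1]-r,p[0]+r,p[1]+r))
        if not m.any(): print(nm,'none'); continue
        ct=big(m); mo=cv2.moments(ct); cu,cv=mo['m10']/mo['m00'],mo['m01']/mo['m00']
        ap=__import__('cv2').approxPolyDP(ct,3,True)[:,0]
        print(nm,np.round((cu,cv),1),np.round(onz(c,cu,cv,z)*1000,1),[(b.tolist(),np.round(onz(c,*b,z)[:2]*1000).tolist()) for b in ap])
save(np.vstack(rows),'crop.png')
E
```

```text
[ 14 178 216] [ 21 127 198] [108 128 149] [ 19  20 103]
handle [252.9 188.3] [502.  -93.1 100. ] [([256, 177], [475.0, -121.0]), ([244, 185], [514.0, -115.0]), ([245, 197], [533.0, -80.0]), ([252, 201], [526.0, -60.0]), ([262, 191], [489.0, -73.0]), ([261, 180], [470.0, -105.0])]
brass [292.6 287.4] [574.9 170.4  79. ] [([288, 281], [574.0, 153.0]), ([287, 293], [592.0, 174.0]), ([297, 294], [577.0, 188.0]), ([300, 284], [558.0, 173.0])]
blue [292.2 290.3] [576.7 171.7  70. ] [([301, 260], [516.0, 123.0]), ([258, 286], [630.0, 122.0]), ([283, 321], [632.0, 216.0]), ([327, 293], [521.0, 218.0])]
```

View pics/crop.png

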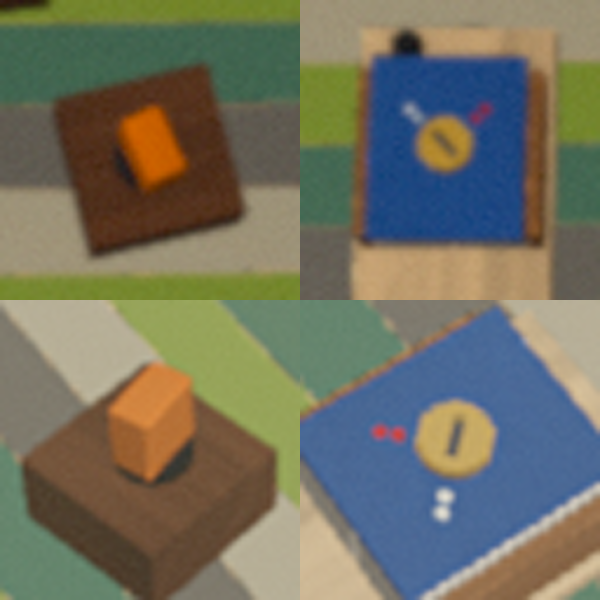

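The crops confirm the choice: the orange handle with black collar is in the middle block, at crop (150,145) in the top view. The brass cam slot points at the white dots. Next I'll refine with the corners of the handle's top face.

```bash
python3 - <<'E'
from h import *
c=cam("scene"); t=cam("top")
S=lambda u,v,o:(u/4.6875+o[0]-.4,v/4.6875+o[1]-.4)
P=np.array([onz(c,*S(u,v-300,(221,163)),.1)[:2] for u,v in((152,362),(193,380),(148,428),(108,408))])*1000
print('handle top',P.round(),P.mean(0).round(1))
sl=[onz(c,*S(u-300,v-300,(260,258)),.079)[:2]*1000 for u,v in((461,418),(452,456))]
tl=[onz(t,*S(u-300,v,(197,151)),.079)[:2]*1000 for u,v in((430,131),(458,156))]
for s in(sl,tl): d=s[0]-s[1]; print('slot',np.round(s,1).tolist(),np.mean(s,0).round(1),np.degrees(np.arctan2(d[1],d[0]))%180)
w=[onz(c,*S(u-300,v-300,(260,258)),.07)[:2]*1000 for u,v in((443,512),(445,495),(380,432),(398,434))]
wt=[onz(t,*S(u-300,v,(197,151)),.07)[:2]*1000 for u,v in((407,106),(419,118),(486,107),(474,119))]
for w in(w,wt):
    w=np.array(w); d=w[0]-w[2]; print('dots',w.round(1).tolist(),np.degrees(np.arctan2(d[1],d[0])))
b=[onz(c,*S(u,v-300,(221,163)),.05)[:2]*1000 for u,v in((25,462),(155,550),(275,455))]
tb=[onz(t,*S(u,v,(197+94,151+25)),.05)[:2]*1000 for u,v in((55,100),(208,65),(242,213),(90,250))]
print('block',np.round(b,1).tolist(),((b[0]+b[2])/2).round(1)); print(np.round(tb,1).tolist(),np.mean(tb,0).round(1))
tl=[onz(t,*S(u,v,(291,176)),.1)[:2]*1000 for u,v in((118,124),(156,106),(186,152))]
print('tophandle',np.round(tl,1).tolist(),(tl[0]+tl[2])/2)
E
```

```text
handle top [[ 479. -128.]
 [ 468. -105.]
 [ 506.  -90.]
 [ 516. -113.]] [ 492.3 -109.1]
slot [[566.3, 163.3], [580.8, 176.2]] [573.6 169.7] 41.65364242415271
slot [[579.1, 175.8], [562.8, 158.0]] [570.9 166.9] 47.43990904457804
dots [[597.1, 192.3], [591.6, 186.2], [597.3, 144.3], [591.2, 149.8]] 90.20210876388089
dots [[597.8, 191.7], [589.9, 184.0], [596.7, 141.6], [588.9, 149.1]] 88.68174634785224
block [[552.2, -145.6], [527.2, -54.3], [437.2, -72.4]] [ 494.7 -109. ]
[[527.7, -54.2], [549.5, -152.3], [453.7, -170.9], [431.1, -74.5]] [ 490.5 -113. ]
tophandle [[501.6, -90.3], [512.7, -113.9], [483.8, -131.5]] [ 492.70322848 -110.92059929]
```

```bash
cat >> h.py <<'E'
from scipy.spatial.transform import Rotation as Ro
def go(p,th):
    "units to move to TCP p (m), tool straight down with tool x at angle th (deg world)"
    s=read_state(); R=np.array(s['tcp_rot']); a=np.radians(th); x=np.array([np.cos(a),np.sin(a),0]); z=np.array([0,0,-1.]); T=np.c_[x,np.cross(z,x),z]
    w=np.degrees(Ro.from_matrix(R.T@T).as_rotvec()); d=R.T@(np.array(p)-s['position'])
    print('t',round(s['time_s'],2),'pos',np.round(np.array(s['position'])*1000,1),'j6',round(s['joint_positions'][5],1),'F',np.round(s['force'],1),'M',np.round(s['moment'],3),'op',round(s['opening'],3),'grip',round(s['grasp_force'],1))
    print('thx',round(np.degrees(np.arctan2(R[1,0],R[0,0])),2),'mm',(d*1000).round(1),'deg',w.round(2),'units',(d/.3).round(4),(w/45).round(4))
E
python3 -c "
from h import *
go((.4925,-.110,.16),202)"
```

```text
t 0.4 pos [271.1 563.  247.4] j6 -10.2 F [-0.3  0.3  0.4] M [-0.019 -0.037  0.045] op 0.999 grip 0.0
thx 154.28 mm [-491.5 -510.3   87.6] deg [-2.000e-02 -1.000e-02 -4.772e+01] units [-1.6383 -1.7009  0.2919] [-3.0000e-04 -2.0000e-04 -1.0603e+00]
```

Call:
step_arm(
  steps=[
    [-0.75, -0.78, 0, 0, 0, -0.8, -1],
    [-0.75, -0.78, 0, 0, 0, -0.8, -1],
    [-0.75, -0.78, 0, 0, 0, -0.8, -1],
    [-0.75, -0.78, 0, 0, 0, -0.8, -1],
    [-0.75, -0.78, 0, 0, 0, -0.8, -1],
    [-0.75, -0.78, 0, 0, 0, -0.8, -1],
    [-0.75, -0.78, 0, 0, 0, -0.8, -1],
    [-0.75, -0.78, 0, 0, 0, -0.8, -1],
  ],
)

```text
time_s: 1.07
position: [0.3721, 0.2546, 0.2479]
tcp_rot: [[-0.984, -0.179, 0.001], [-0.179, 0.984, 0.0], [-0.001, 0.0, -1.0]]
force: [0.6, -0.1, 0.7]
opening: 0.999
grasp_force: 0.0
```

```bash
python3 -c "
from h import *
go((.4925,-.110,.16),202)"
```

```text
t 1.07 pos [372.1 254.6 247.9] j6 -80.2 F [ 0.6 -0.1  0.7] M [ 0.026 -0.082  0.036] op 0.999 grip 0.0
thx -169.66 mm [ -53.  -380.3   87.9] deg [ -0.     0.05 -11.66] units [-0.1766 -1.2676  0.2929] [-0.      0.0012 -0.2592]
```

Call:
step_arm(
  steps=[
    [-0.13, -0.95, 0, 0, 0, -0.26, -1],
    [-0.13, -0.95, 0, 0, 0, -0.26, -1],
    [-0.13, -0.95, 0, 0, 0, -0.26, -1],
    [-0.13, -0.95, 0, 0, 0, -0.26, -1],
    [-0.13, -0.95, 0, 0, 0, -0.26, -1],
    [-0.13, -0.95, 0, 0, 0, -0.26, -1],
    [-0.13, -0.95, 0, 0, 0, -0.26, -1],
    [-0.13, -0.95, 0, 0, 0, -0.26, -1],
  ],
)

```text
time_s: 1.73
position: [0.4647, -0.0235, 0.2483]
tcp_rot: [[-0.929, -0.369, 0.005], [-0.369, 0.929, -0.004], [-0.004, -0.006, -1.0]]
force: [0.3, -0.4, -0.2]
opening: 1.003
grasp_force: 0.0
```

```bash
python3 -c "
from h import *
go((.4925,-.110,.15),202)"
```

```text
t 1.73 pos [464.7 -23.5 248.3] j6 -128.2 F [ 0.3 -0.4 -0.2] M [ 0.077 -0.016 -0.034] op 1.003 grip 0.0
thx -158.33 mm [  6.5 -90.1  98.8] deg [-0.33  0.21 -0.33] units [ 0.0217 -0.3004  0.3292] [-0.0072  0.0046 -0.0073]
```

Call:
step_arm(
  steps=[
    [0.022, -0.29, 0.1, 0, 0, 0, -1],
    [0.022, -0.29, 0.1, 0, 0, 0, -1],
    [0.022, -0.29, 0.1, 0, 0, 0, -1],
    [0.022, -0.29, 0.3, 0, 0, 0, -1],
    [0.022, -0.29, 0.3, 0, 0, 0, -1],
    [0.022, -0.29, 0.3, 0, 0, 0, -1],
    [0.022, -0.29, 0.3, 0, 0, 0, -1],
    [0.022, -0.29, 0.3, 0, 0, 0, -1],
  ],
)

```text
time_s: 2.4
position: [0.4883, -0.1001, 0.1586]
tcp_rot: [[-0.927, -0.375, 0.002], [-0.375, 0.927, -0.001], [-0.001, -0.001, -1.0]]
force: [0.4, 0.1, 0.3]
opening: 1.0
grasp_force: 0.0
```

```bash
python3 -c "
from h import *
go((.4925,-.110,.0855),202)
for n,p in(('top',(323,208)),('scene',(253,185))):
    c=cam(n); save(c['image'][p[1]-45:p[1]+45,p[0]-45:p[0]+45],n+'1.png',4)
a,b=cv2.imread('pics/top1.png'),cv2.imread('pics/scene1.png'); cv2.imwrite('pics/both1.png',np.hstack([a,b]))"
```

```text
t 2.4 pos [ 488.3 -100.1  158.6] j6 -136.5 F [0.4 0.1 0.3] M [ 0.093  0.017 -0.022] op 1.0 grip 0.0
thx -157.98 mm [ -0.1 -10.6  73.1] deg [-0.07  0.07  0.02] units [-0.0005 -0.0355  0.2437] [-0.0016  0.0016  0.0005]
```

View pics/both1.png

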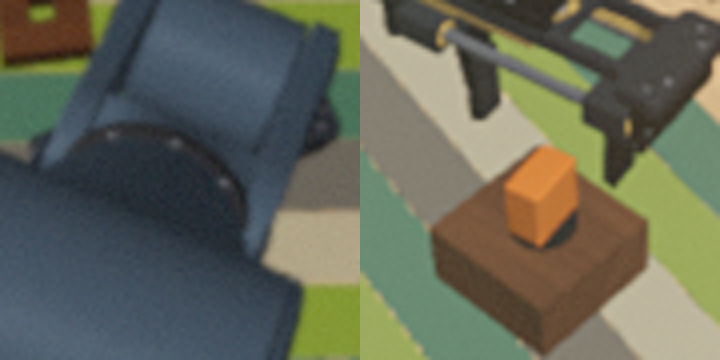

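The scene view shows both fingers above and on either side of the handle, at crop (540,200); the top view is blocked by the arm. I'll descend and grip.

Call:
step_arm(
  steps=[
    [0, -0.035, 0, 0, 0, 0, -1],
    [0, -0.035, 0.05, 0, 0, 0, -1],
    [0, -0.035, 0.12, 0, 0, 0, -1],
    [0, -0.035, 0.18, 0, 0, 0, -1],
    [0, -0.035, 0.22, 0, 0, 0, -1],
    [0, -0.035, 0.243, 0, 0, 0, -1],
    [0, -0.035, 0.243, 0, 0, 0, -1],
    [0, -0.035, 0.243, 0, 0, 0, -1],
  ],
)

```text
time_s: 3.17
position: [0.4921, -0.1106, 0.0851]
tcp_rot: [[-0.927, -0.374, 0.001], [-0.374, 0.927, -0.001], [-0.001, -0.001, -1.0]]
force: [-0.8, -0.9, 0.3]
opening: 1.001
grasp_force: 0.0
```

```bash
python3 -c "
from h import *
go((.4925,-.110,.0855),202)"
```

```text
t 3.17 pos [ 492.1 -110.6   85.1] j6 -137.4 F [-0.8 -0.9  0.3] M [0.037 0.021 0.04 ] op 1.001 grip 0.0
thx -158.01 mm [-0.6  0.4 -0.4] deg [-0.05  0.04 -0.01] units [-0.0019  0.0013 -0.0013] [-0.0011  0.001  -0.0003]
```

Call:
step_arm(
  steps=[
    [0, 0, 0, 0, 0, 0, 0.2],
    [0, 0, 0, 0, 0, 0, 0.3],
    [0, 0, 0, 0, 0, 0, 0.4],
    [0, 0, 0, 0, 0, 0, 0.5],
    [0, 0, 0, 0, 0, 0, 1],
    [0, 0, 0, 0, 0, 0, 1],
    [0, 0, 0, 0, 0, 0, 1],
    [0, 0, 0, 0, 0, 0, 1],
  ],
)

```text
time_s: 3.83
position: [0.4915, -0.1101, 0.0847]
tcp_rot: [[-0.927, -0.374, 0.0], [-0.374, 0.927, -0.0], [-0.0, -0.0, -1.0]]
force: [0.1, 0.7, 0.4]
opening: 0.477
grasp_force: 0.0
```

```bash
python3 -c "
from h import *
go((.4925,-.110,.0855),202)"
```

```text
t 3.83 pos [ 491.5 -110.1   84.7] j6 -137.3 F [0.1 0.7 0.4] M [0.041 0.05  0.025] op 0.477 grip 0.0
thx -158.01 mm [-1.  -0.3 -0.8] deg [-0.    0.   -0.01] units [-0.0033 -0.001  -0.0027] [-0.      0.     -0.0003]
```

Call:
step_arm(
  steps=[
    [0, 0, 0, 0, 0, 0, 1],
    [0, 0, 0, 0, 0, 0, 1],
    [0, 0, 0, 0, 0, 0, 1],
    [0, 0, 0, 0, 0, 0, 1],
    [0, 0, 0, 0, 0, 0, 1],
    [0, 0, 0, 0, 0, 0, 1],
    [0, 0, 0, 0, 0, 0, 1],
  ],
)

```text
time_s: 4.42
position: [0.4915, -0.1102, 0.0846]
tcp_rot: [[-0.927, -0.374, 0.0], [-0.374, 0.927, -0.0], [-0.0, -0.0, -1.0]]
force: [-1.4, -0.2, -0.7]
opening: 0.295
grasp_force: 30.0
```

```bash
python3 -c "
from h import *
go((.4925,-.110,.0855),202)"
```

```text
t 4.42 pos [ 491.5 -110.2   84.6] j6 -137.3 F [-1.4 -0.2 -0.7] M [-0.017 -0.024  0.018] op 0.295 grip 30.0
thx -158.01 mm [-1.  -0.2 -0.9] deg [-0.01  0.   -0.01] units [-0.0032 -0.0007 -0.0029] [-0.0002  0.0001 -0.0003]
```

Gripped with a 25.7 mm opening, so the key tip is 76.6 mm below the TCP. Lifting.

Call:
step_arm(
  steps=[
    [0, 0, -0.03, 0, 0, 0, 1],
    [0, 0, -0.08, 0, 0, 0, 1],
    [0, 0, -0.15, 0, 0, 0, 1],
    [0, 0, -0.25, 0, 0, 0, 1],
    [0, 0, -0.36, 0, 0, 0, 1],
    [0, 0, -0.4, 0, 0, 0, 1],
    [0, 0, -0.4, 0, 0, 0, 1],
    [0, 0, -0.4, 0, 0, 0, 1],
  ],
)

```text
time_s: 5.08
position: [0.4913, -0.1099, 0.2054]
tcp_rot: [[-0.927, -0.374, 0.001], [-0.374, 0.927, -0.0], [-0.001, -0.001, -1.0]]
force: [-0.0, -0.3, -2.7]
opening: 0.298
grasp_force: 30.0
```

```bash
python3 -c "
from h import *
go((.5723,.1683,.2),224)"
```

```text
t 5.08 pos [ 491.3 -109.9  205.4] j6 -137.3 F [-0.  -0.3 -2.7] M [ 0.049  0.053 -0.025] op 0.298 grip 30.0
thx -158.01 mm [-179.3  227.7    5.3] deg [ -0.06   0.04 -22.01] units [-0.5976  0.7589  0.0178] [-0.0013  0.0009 -0.4891]
```

Call:
step_arm(
  steps=[
    [-0.04, 0.05, 0, 0, 0, -0.05, 1],
    [-0.12, 0.15, 0, 0, 0, -0.12, 1],
    [-0.2, 0.255, 0, 0, 0, -0.2, 1],
    [-0.28, 0.355, 0, 0, 0, -0.28, 1],
    [-0.36, 0.46, 0, 0, 0, -0.36, 1],
    [-0.44, 0.56, 0, 0, 0, -0.44, 1],
    [-0.52, 0.66, 0, 0, 0, -0.489, 1],
    [-0.57, 0.725, 0, 0, 0, -0.489, 1],
  ],
)

```text
time_s: 5.75
position: [0.5678, 0.1591, 0.2024]
tcp_rot: [[-0.717, -0.697, -0.004], [-0.697, 0.717, 0.001], [0.002, 0.003, -1.0]]
force: [0.9, -0.6, -1.1]
opening: 0.295
grasp_force: 30.0
```

Call:
step_arm(
  steps=[
    [0, 0, 0, 0, 0, 0, 1],
    [0, 0, 0, 0, 0, 0, 1],
    [0, 0, 0, 0, 0, 0, 1],
  ],
)

```text
time_s: 6.0
position: [0.5671, 0.1552, 0.2028]
tcp_rot: [[-0.719, -0.695, -0.004], [-0.695, 0.719, -0.001], [0.004, 0.003, -1.0]]
force: [0.2, -0.1, -1.7]
opening: 0.295
grasp_force: 30.0
```

```bash
python3 -c "
from h import *
go((.5723,.1683,.169),224)
for n,p in(('top',(229,183)),('scene',(290,270))):
    c=cam(n); save(c['image'][p[1]-45:p[1]+45,p[0]-45:p[0]+45],n+'2.png',4.4)
a,b=cv2.imread('pics/top2.png'),cv2.imread('pics/scene2.png'); cv2.imwrite('pics/both2.png',np.hstack([a,b]))"
```

```text
t 6.0 pos [567.1 155.2 202.8] j6 -129.6 F [ 0.2 -0.1 -1.7] M [0.107 0.087 0.021] op 0.295 grip 30.0
thx -135.99 mm [-13.    5.7  33.8] deg [ 0.14 -0.22  0.01] units [-0.0433  0.0189  0.1125] [ 0.0032 -0.0048  0.0003]
```

View pics/both2.png

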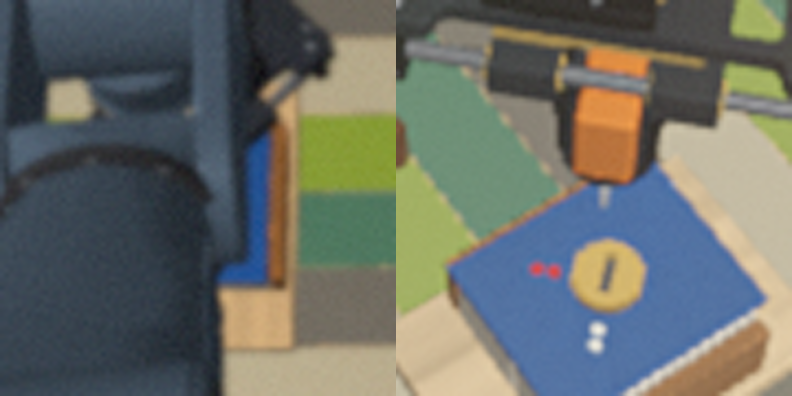

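The scene view shows the key tip at crop (604,197) behind and above the cam, whose slot is at crop (608,274); the top view is blocked. I'll go to just above the slot and look again.

Call:
step_arm(
  steps=[
    [-0.02, 0.01, 0.02, 0, 0, 0, 1],
    [-0.043, 0.019, 0.05, 0, 0, 0, 1],
    [-0.043, 0.019, 0.08, 0, 0, 0, 1],
    [-0.043, 0.019, 0.112, 0, 0, 0, 1],
    [-0.043, 0.019, 0.112, 0, 0, 0, 1],
    [-0.043, 0.019, 0.112, 0, 0, 0, 1],
    [-0.043, 0.019, 0.112, 0, 0, 0, 1],
    [-0.043, 0.019, 0.112, 0, 0, 0, 1],
  ],
)

```text
time_s: 6.77
position: [0.5742, 0.1686, 0.1714]
tcp_rot: [[-0.72, -0.694, 0.001], [-0.694, 0.72, 0.0], [-0.001, -0.001, -1.0]]
force: [0.4, 0.1, -1.8]
opening: 0.299
grasp_force: 30.0
```

```bash
python3 -c "
from h import *
go((.5723,.1683,.1656),224)
c=cam('scene'); s=read_state(); p=s['position']; R=np.array(s['tcp_rot'])
tip=p+R@[0,0,.0766]; print('tip',tip*1000,'pix',proj(c,tip), 'slot pix',proj(c,(.5736,.1697,.079)), 'shank top',proj(c,p+R@[0,0,.0366]))
ax=R[:,0]; print('px per mm toolx',np.subtract(proj(c,tip+.01*R[:,0]),proj(c,tip))/10,'tooly',np.subtract(proj(c,tip+.01*R[:,1]),proj(c,tip))/10,'z',np.subtract(proj(c,tip+[0,0,.01]),proj(c,tip))/10)
save(c['image'][250:310,255:335],'s3.png',10)"
```

```text
t 6.77 pos [574.2 168.6 171.4] j6 -128.3 F [ 0.4  0.1 -1.8] M [ 0.091  0.037 -0.04 ] op 0.299 grip 30.0
thx -136.01 mm [1.6 1.1 5.8] deg [-0.03  0.03 -0.01] units [0.0053 0.0038 0.0192] [-0.0006  0.0007 -0.0003]
tip [574.33483739 168.62106939  94.90965772] pix (np.float64(292.67035459956656), np.float64(282.88657684682437)) slot pix (np.float64(292.96704098544075), np.float64(286.7987862677957)) shank top (np.float64(293.46371752627414), np.float64(273.03175222314826))
px per mm toolx [ 0.08047183 -0.42107429] tooly [0.47985528 0.08414115] z [ 0.01889001 -0.23908416]
```

View pics/s3.png

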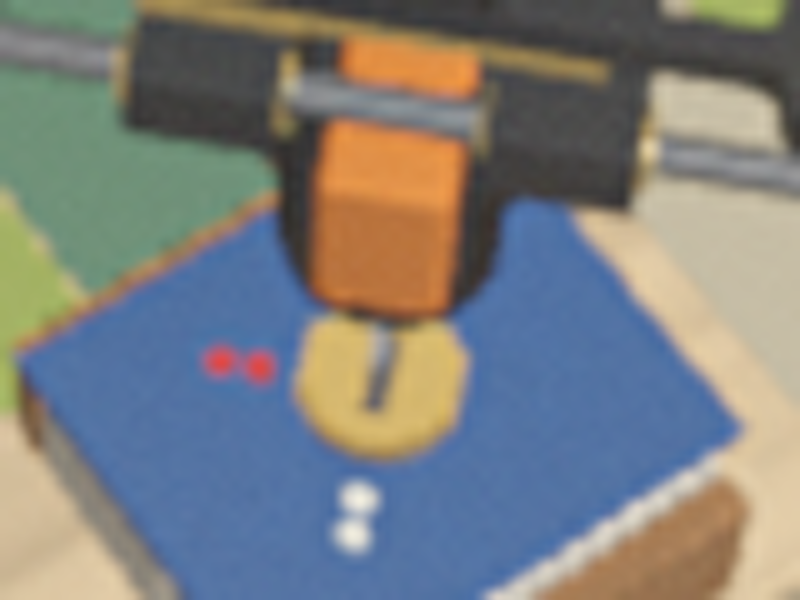

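The blade is at crop (385,345) over the slot, which runs from about (390,335) to (375,408); sideways they are nearly in line. I'll get subpixel profiles.

```bash
python3 -c "
from h import *
im=np.mean([cam('scene')['image'].astype(float) for _ in range(6)],0)
print('blueness B-R'); d=im[:,:,2]-im[:,:,0]
for v in range(281,293): print(v,(d[v,286:302]).round().astype(int), im[v,288:298].mean(1).round().astype(int))
"
```

```text
blueness B-R
281 [ 48  12 -41 -57 -35 -32 -43 -56 -84 -90 -84 -91 -82 -21  61  87] [129 105  76  69  77  83  94  97  93 100]
282 [-33 -74 -89 -98 -92 -71 -24   4 -23 -48 -58 -82 -76 -33  39  89] [167 159 146 135 124  95  84  93 106 133]
283 [ -79 -107 -105 -105 -104  -88  -31   -3  -49  -89  -96 -101  -98  -83
  -13   79] [171 171 170 168 166 147 133 147 158 166]
284 [ -90 -106 -103 -103 -104  -90  -32    2  -37  -90 -104 -103 -104 -106
  -56   37] [169 170 170 171 171 151 136 158 171 171]
285 [-100 -104 -101 -102 -103  -84  -28    8  -40  -91 -103 -102 -103 -106
  -95  -29] [169 169 170 170 167 141 136 161 171 169]
286 [-106 -104 -101 -102 -103  -81  -24    5  -56  -96 -102 -101 -101 -105
 -106  -40] [169 169 170 164 147 124 140 164 170 169]
287 [-107 -103 -102 -102 -105  -79  -20  -10  -74 -102 -102 -101 -101 -105
  -95  -18] [169 170 170 155 123 113 149 168 170 169]
288 [-106 -103 -102 -103 -105  -78  -13  -20  -82 -104 -102 -101 -102 -105
  -86    0] [169 170 170 151 111 115 155 170 169 169]
289 [-106 -104 -102 -103 -103  -70   -4  -44  -91 -104 -102 -101 -102 -108
  -76   22] [169 170 168 143 106 130 161 170 169 169]
290 [ -98 -104 -103 -104  -95  -54   -8  -56  -95 -103 -103 -102 -105 -108
  -59   47] [170 169 160 134 108 138 164 170 168 169]
291 [ -84 -104 -104 -104  -99  -87  -72  -83 -100 -103 -102 -103 -104 -105
  -43   65] [170 170 167 158 149 156 168 170 170 170]
292 [ -42  -97 -105 -104 -103 -101  -99 -100 -103 -103 -104 -105 -102  -81
   -5   78] [161 169 170 171 168 169 170 170 170 168]
```

Call:
step_arm(
  steps=[
    [0, 0.002, 0.01, 0, 0, 0.033, 1],
    [0, 0.002, 0.03, 0, 0, 0.033, 1],
    [0, 0.002, 0.045, 0, 0, 0.033, 1],
    [0, 0.002, 0.05, 0, 0, 0.033, 1],
    [0, 0.002, 0.05, 0, 0, 0.033, 1],
    [0, 0.002, 0.052, 0, 0, 0.033, 1],
    [0, 0.002, 0.054, 0, 0, 0.033, 1],
    [0, 0.002, 0.056, 0, 0, 0.033, 1],
  ],
)

```text
time_s: 7.78
position: [0.5737, 0.1691, 0.1543]
tcp_rot: [[-0.737, -0.676, 0.0], [-0.676, 0.737, 0.0], [-0.0, -0.0, -1.0]]
force: [0.3, 0.5, -1.5]
opening: 0.298
grasp_force: 30.0
```

```bash
python3 -c "
from h import *
go((.5739,.169,.1496),222.5)"
```

```text
t 7.78 pos [573.7 169.1 154.3] j6 -126.8 F [ 0.3  0.5 -1.5] M [0.081 0.041 0.052] op 0.298 grip 30.0
thx -137.49 mm [-0.1 -0.2  4.7] deg [-0.01  0.02  0.01] units [-0.0004 -0.0007  0.0158] [-0.0003  0.0004  0.0002]
```

No contact with the tip at 77.7 mm, so it is in the mouth. I'll go deeper gently.

Call:
step_arm(
  steps=[
    [0, 0, 0.002, 0, 0, 0, 1],
    [0, 0, 0.004, 0, 0, 0, 1],
    [0, 0, 0.006, 0, 0, 0, 1],
    [0, 0, 0.008, 0, 0, 0, 1],
    [0, 0, 0.008, 0, 0, 0, 1],
  ],
)

```text
time_s: 8.2
position: [0.5734, 0.1691, 0.1517]
tcp_rot: [[-0.737, -0.676, -0.0], [-0.676, 0.737, -0.0], [0.0, 0.0, -1.0]]
force: [-0.4, 0.3, -2.0]
opening: 0.299
grasp_force: 30.0
```

Call:
step_arm(
  steps=[
    [0, 0, 0.002, 0, 0, 0, 1],
    [0, 0, 0.004, 0, 0, 0, 1],
    [0, 0, 0.006, 0, 0, 0, 1],
    [0, 0, 0.007, 0, 0, 0, 1],
    [0, 0, 0.007, 0, 0, 0, 1],
  ],
)

```text
time_s: 8.62
position: [0.5734, 0.1691, 0.1496]
tcp_rot: [[-0.737, -0.676, -0.0], [-0.676, 0.737, -0.0], [0.0, 0.0, -1.0]]
force: [-0.6, -0.1, -1.9]
opening: 0.297
grasp_force: 30.0
```

```bash
python3 -c "
from h import *
go((.5739,.169,.1496),222.5)"
```

```text
t 8.62 pos [573.4 169.1 149.6] j6 -126.8 F [-0.6 -0.1 -1.9] M [ 0.062  0.051 -0.047] op 0.297 grip 30.0
thx -137.5 mm [-0.3 -0.4  0. ] deg [ 0.01 -0.01  0.  ] units [-0.001  -0.0012  0.0001] [ 0.0002 -0.0002  0.0001]
```

The blade is 6 mm deep with no force on it. Turning clockwise, following down.

Call:
step_arm(
  steps=[
    [0, 0, 0, 0, 0, 0.05, 1],
    [0, 0, 0, 0, 0, 0.1, 1],
    [0, 0, 0, 0, 0, 0.15, 1],
    [0, 0, 0, 0, 0, 0.2, 1],
    [0, 0, 0.0003, 0, 0, 0.25, 1],
    [0, 0, 0.0006, 0, 0, 0.3, 1],
    [0, 0, 0.001, 0, 0, 0.35, 1],
    [0, 0, 0.0013, 0, 0, 0.4, 1],
  ],
)

```text
time_s: 9.28
position: [0.5739, 0.1685, 0.1496]
tcp_rot: [[-0.91, -0.414, 0.001], [-0.414, 0.91, -0.001], [-0.0, -0.002, -1.0]]
force: [0.4, -2.0, -0.5]
opening: 0.292
grasp_force: 30.0
```

```bash
cat >> h.py <<'E'
def avg(k=8):
    F=[];M=[]
    for _ in range(k):
        capture("scene"); s=read_state(); F.append(s['force']);M.append(s['moment'])
    R=np.array(s['tcp_rot']); print('avg F',np.mean(F,0).round(2),'M',np.mean(M,0).round(3),'+-',np.std(M,0).round(3),'Ftool',(R.T@np.mean(F,0)).round(2),'thx',round(np.degrees(np.arctan2(R[1,0],R[0,0])),2),'pos',(s['position']*1000).round(1),'t',round(s['time_s'],2),'grip',round(s['grasp_force'],1),round(s['opening'],3),'tau6',round(s['tau'][5],3))
E
python3 -c "
from h import *
avg(5)"
```

```text
avg F [ 0.36 -2.6  -0.57] M [-0.523 -0.098  0.106] +- [0.069 0.018 0.053] Ftool [ 0.76 -2.51  0.57] thx -155.41 pos [573.8 168.5 149.5] t 9.53 grip 30.0 0.297 tau6 0.091
```

Call:
step_arm(
  steps=[
    [0, 0, 0.0004, 0, 0, 0.06, 1],
    [0, 0, 0.0008, 0, 0, 0.12, 1],
    [0, 0, 0.0012, 0, 0, 0.18, 1],
    [0, 0, 0.0016, 0, 0, 0.24, 1],
    [0, 0, 0.002, 0, 0, 0.3, 1],
    [0, 0, 0.0024, 0, 0, 0.36, 1],
    [0, 0, 0.0028, 0, 0, 0.42, 1],
    [0, 0, 0.0032, 0, 0, 0.48, 1],
  ],
)

```text
time_s: 10.2
position: [0.5739, 0.1682, 0.1487]
tcp_rot: [[-0.999, -0.05, 0.001], [-0.05, 0.999, -0.002], [-0.001, -0.002, -1.0]]
force: [0.4, -3.9, 1.0]
opening: 0.296
grasp_force: 30.0
```

```bash
python3 -c "
from h import *
avg(5)"
```

```text
avg F [ 0.73 -4.9   0.67] M [-1.085 -0.14   0.136] +- [0.098 0.02  0.014] Ftool [-0.48 -4.93 -0.66] thx -176.98 pos [573.9 168.3 148.6] t 10.45 grip 30.0 0.296 tau6 0.088
```

Call:
step_arm(
  steps=[
    [0, -0.0035, 0.0003, 0, 0, 0.06, 1],
    [0, -0.0035, 0.0006, 0, 0, 0.12, 1],
    [0, -0.0035, 0.001, 0, 0, 0.18, 1],
    [0, -0.0035, 0.0013, 0, 0, 0.24, 1],
    [0, -0.0035, 0.0016, 0, 0, 0.3, 1],
    [0, -0.0035, 0.002, 0, 0, 0.36, 1],
    [0, -0.0035, 0.0023, 0, 0, 0.42, 1],
    [0, -0.0035, 0.0026, 0, 0, 0.48, 1],
  ],
)

```text
time_s: 11.12
position: [0.5738, 0.1678, 0.1479]
tcp_rot: [[-0.947, 0.321, 0.001], [0.321, 0.947, -0.001], [-0.001, -0.0, -1.0]]
force: [-0.0, -4.2, 0.8]
opening: 0.297
grasp_force: 30.0
```

```bash
python3 -c "
from h import *
avg(5)"
```

```text
avg F [ 0.42 -4.34  1.02] M [-0.959 -0.144  0.077] +- [0.026 0.022 0.028] Ftool [-1.78 -3.98 -1.02] thx 161.4 pos [573.8 167.8 147.8] t 11.37 grip 30.0 0.296 tau6 0.092
```

Call:
step_arm(
  steps=[
    [-0.001, -0.0035, 0.0003, 0, 0, 0.06, 1],
    [-0.001, -0.0035, 0.0006, 0, 0, 0.12, 1],
    [-0.001, -0.0035, 0.001, 0, 0, 0.18, 1],
    [-0.001, -0.0035, 0.0013, 0, 0, 0.24, 1],
    [-0.001, -0.0035, 0.0016, 0, 0, 0.3, 1],
    [-0.001, -0.0035, 0.0019, 0, 0, 0.36, 1],
    [-0.001, -0.0035, 0.0022, 0, 0, 0.42, 1],
    [-0.001, -0.0035, 0.0025, 0, 0, 0.46, 1],
  ],
)

```text
time_s: 12.03
position: [0.5737, 0.1673, 0.147]
tcp_rot: [[-0.772, 0.635, 0.001], [0.635, 0.772, 0.001], [0.0, 0.001, -1.0]]
force: [0.2, -3.0, 1.1]
opening: 0.297
grasp_force: 30.0
```

```bash
python3 -c "
from h import *
avg(5)"
```

```text
avg F [ 0.61 -2.52  0.7 ] M [-0.586 -0.172  0.107] +- [0.052 0.021 0.031] Ftool [-2.07 -1.56 -0.7 ] thx 140.66 pos [573.7 167.3 147. ] t 12.28 grip 30.0 0.295 tau6 0.095
```

Call:
step_arm(
  steps=[
    [0, -0.001, 0.0002, 0, 0, 0.04, 1],
    [0, -0.001, 0.0004, 0, 0, 0.08, 1],
    [0, -0.001, 0.0007, 0, 0, 0.12, 1],
    [0, -0.001, 0.001, 0, 0, 0.16, 1],
    [0, -0.001, 0.0012, 0, 0, 0.2, 1],
    [0, -0.001, 0.0013, 0, 0, 0.22, 1],
    [0, -0.001, 0.0013, 0, 0, 0.24, 1],
  ],
)

```text
time_s: 12.87
position: [0.5736, 0.1671, 0.1466]
tcp_rot: [[-0.64, 0.769, 0.001], [0.769, 0.64, 0.001], [0.0, 0.001, -1.0]]
force: [0.8, -1.2, 1.4]
opening: 0.294
grasp_force: 30.0
```

```bash
python3 -c "
from h import *
avg(8)"
```

```text
avg F [ 1.3  -0.35  1.3 ] M [-0.173 -0.28   0.104] +- [0.073 0.03  0.038] Ftool [-1.1   0.78 -1.3 ] thx 129.81 pos [573.5 167.  146.6] t 13.27 grip 30.0 0.292 tau6 0.1
```

Call:
step_arm(
  steps=[
    [0, 0, 0.0002, 0, 0, 0.02, 1],
    [0, 0, 0.0003, 0, 0, 0.04, 1],
    [0, 0, 0.0003, 0, 0, 0.05, 1],
    [0, 0, 0.0003, 0, 0, 0.05, 1],
  ],
)

```text
time_s: 13.6
position: [0.5735, 0.167, 0.1465]
tcp_rot: [[-0.609, 0.793, 0.001], [0.793, 0.609, 0.0], [0.0, 0.001, -1.0]]
force: [1.9, 0.3, 1.2]
opening: 0.293
grasp_force: 30.0
```

```bash
python3 -c "
from h import *
avg(8)"
```

```text
avg F [1.45 0.63 1.49] M [ 0.19  -0.418  0.092] +- [0.062 0.051 0.024] Ftool [-0.39  1.53 -1.49] thx 127.55 pos [573.5 166.9 146.5] t 14.0 grip 30.0 0.296 tau6 0.099
```

Call:
step_arm(
  steps=[
    [0, 0, 0.0001, 0, 0, 0.015, 1],
    [0, 0, 0.0002, 0, 0, 0.03, 1],
    [0, 0, 0.0002, 0, 0, 0.03, 1],
  ],
)

```text
time_s: 14.25
position: [0.5735, 0.1669, 0.1464]
tcp_rot: [[-0.59, 0.807, 0.001], [0.807, 0.59, 0.0], [-0.0, 0.001, -1.0]]
force: [2.4, 1.5, 2.1]
opening: 0.299
grasp_force: 30.0
```

```bash
python3 -c "
from h import *
avg(6)"
```

```text
avg F [2.48 1.6  1.78] M [ 0.398 -0.526  0.086] +- [0.047 0.038 0.031] Ftool [-0.17  2.95 -1.77] thx 126.2 pos [573.5 166.8 146.4] t 14.55 grip 30.0 0.297 tau6 0.097
```

Call:
step_arm(
  steps=[
    [0, 0, 0, 0, 0, 0.015, 1],
    [0, 0, 0.0001, 0, 0, 0.02, 1],
    [0, 0, 0.0001, 0, 0, 0.02, 1],
  ],
)

```text
time_s: 14.8
position: [0.5735, 0.1668, 0.1464]
tcp_rot: [[-0.578, 0.816, 0.0], [0.816, 0.578, 0.0], [-0.0, 0.0, -1.0]]
force: [3.0, 1.4, 1.3]
opening: 0.295
grasp_force: 30.0
```

```bash
python3 -c "
from h import *
avg(6)"
```

```text
avg F [3.04 2.16 1.79] M [ 0.524 -0.624  0.083] +- [0.042 0.03  0.019] Ftool [ 0.01  3.73 -1.79] thx 125.3 pos [573.5 166.8 146.4] t 15.1 grip 30.0 0.299 tau6 0.097
```

Call:
step_arm(
  steps=[
    [0, 0.001, 0, 0, 0, 0.01, 1],
    [0, 0.002, 0, 0, 0, 0.02, 1],
    [0, 0.002, 0, 0, 0, 0.02, 1],
  ],
)

```text
time_s: 15.35
position: [0.5736, 0.1669, 0.1463]
tcp_rot: [[-0.565, 0.825, -0.001], [0.825, 0.565, -0.0], [0.0, -0.001, -1.0]]
force: [1.9, 1.5, 2.5]
opening: 0.293
grasp_force: 30.0
```

```bash
python3 -c "
from h import *
avg(6)"
```

```text
avg F [1.75 1.45 2.47] M [ 0.258 -0.387  0.105] +- [0.055 0.039 0.03 ] Ftool [ 0.21  2.26 -2.47] thx 124.41 pos [573.6 166.9 146.3] t 15.65 grip 30.0 0.3 tau6 0.097
```

Call:
step_arm(
  steps=[
    [0, 0, 0, 0, 0, 0.01, 1],
    [0, 0, 0, 0, 0, 0.02, 1],
    [0, 0, 0, 0, 0, 0.02, 1],
  ],
)

```text
time_s: 15.9
position: [0.5736, 0.1669, 0.1462]
tcp_rot: [[-0.552, 0.834, -0.001], [0.834, 0.552, -0.0], [0.0, -0.001, -1.0]]
force: [1.5, 1.1, 3.0]
opening: 0.294
grasp_force: 30.0
```

```bash
python3 -c "
from h import *
avg(6)
save(cam('scene')['image'][250:310,255:335],'s4.png',10)"
```

```text
avg F [1.2  0.39 3.16] M [ 0.111 -0.264  0.13 ] +- [0.036 0.035 0.02 ] Ftool [-0.34  1.22 -3.16] thx 123.51 pos [573.6 166.9 146.2] t 16.2 grip 30.0 0.299 tau6 0.097
```

View pics/s4.png

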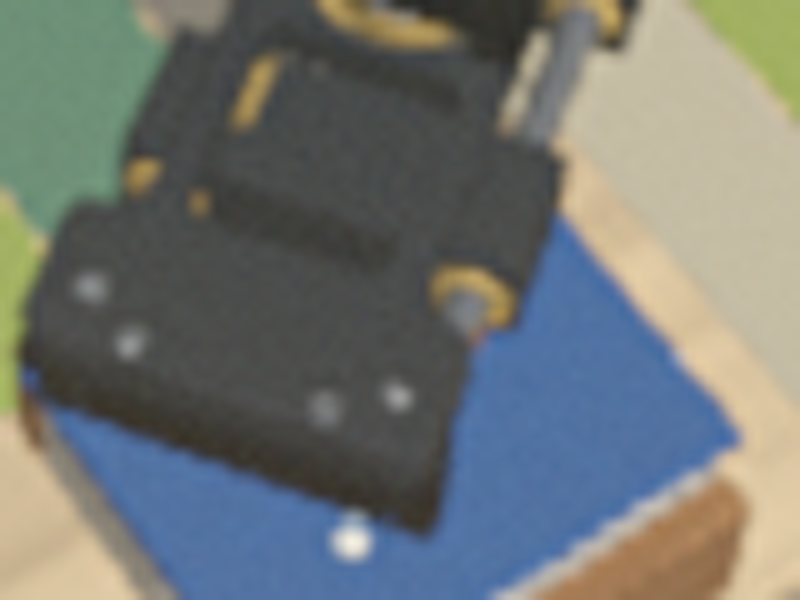

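The gripper hides the cam (only a white dot at (350,540) shows), so I'll go on by feel: the torque still reads as turning resistance, about 0.1 N m.

Call:
step_arm(
  steps=[
    [0, 0, 0, 0, 0, 0.01, 1],
    [0, 0, 0, 0, 0, 0.02, 1],
    [0, 0, 0, 0, 0, 0.02, 1],
  ],
)

```text
time_s: 16.5
position: [0.5736, 0.167, 0.1462]
tcp_rot: [[-0.538, 0.843, -0.001], [0.843, 0.538, -0.0], [0.0, -0.001, -1.0]]
force: [0.9, 0.5, 3.7]
opening: 0.299
grasp_force: 30.0
```

```bash
python3 -c "
from h import *
avg(6)"
```

```text
avg F [0.96 0.12 3.18] M [-0.028 -0.166  0.101] +- [0.019 0.022 0.015] Ftool [-0.42  0.87 -3.18] thx 122.61 pos [573.6 167.  146.2] t 16.8 grip 30.0 0.292 tau6 0.097
```

Call:
step_arm(
  steps=[
    [0, 0, 0, 0, 0, 0.01, 1],
    [0, 0, 0, 0, 0, 0.02, 1],
    [0, 0, 0, 0, 0, 0.02, 1],
  ],
)

```text
time_s: 17.05
position: [0.5736, 0.167, 0.1462]
tcp_rot: [[-0.525, 0.851, -0.001], [0.851, 0.525, -0.0], [0.0, -0.001, -1.0]]
force: [0.2, -0.5, 3.8]
opening: 0.297
grasp_force: 30.0
```

```bash
python3 -c "
from h import *
avg(6)"
```

```text
avg F [ 0.5  -0.04  2.28] M [-0.118 -0.072  0.107] +- [0.041 0.027 0.014] Ftool [-0.3   0.4  -2.28] thx 121.71 pos [573.6 167.  146.2] t 17.35 grip 30.0 0.296 tau6 0.099
```

Call:
step_arm(
  steps=[
    [0, 0, 0, 0, 0, 0.01, 1],
    [0, 0, 0, 0, 0, 0.02, 1],
    [0, 0, 0, 0, 0, 0.02, 1],
  ],
)

```text
time_s: 17.6
position: [0.5736, 0.167, 0.1462]
tcp_rot: [[-0.512, 0.859, -0.0], [0.859, 0.512, -0.0], [0.0, -0.001, -1.0]]
force: [-0.0, 0.6, 1.9]
opening: 0.302
grasp_force: 30.0
```

```bash
python3 -c "
from h import *
avg(5)"
```

```text
avg F [ 0.07 -0.31  2.09] M [-0.193 -0.011  0.107] +- [0.022 0.01  0.019] Ftool [-0.3  -0.11 -2.09] thx 120.81 pos [573.6 167.  146.2] t 17.85 grip 30.0 0.297 tau6 0.1
```

Call:
step_arm(
  steps=[
    [0, 0, 0, 0, 0, 0.01, 1],
    [0, 0, 0, 0, 0, 0.02, 1],
    [0, 0, 0, 0, 0, 0.02, 1],
  ],
)

```text
time_s: 18.1
position: [0.5736, 0.167, 0.1462]
tcp_rot: [[-0.498, 0.867, -0.001], [0.867, 0.498, -0.0], [0.0, -0.001, -1.0]]
force: [-0.3, -1.5, 1.8]
opening: 0.3
grasp_force: 30.0
```

```bash
python3 -c "
from h import *
avg(5)"
```

```text
avg F [-0.17 -0.96  1.9 ] M [-0.23   0.08   0.111] +- [0.033 0.02  0.007] Ftool [-0.75 -0.62 -1.9 ] thx 119.91 pos [573.6 167.  146.2] t 18.35 grip 30.0 0.298 tau6 0.111
```

Call:
step_arm(
  steps=[
    [0, 0, 0, 0, 0, 0.01, 1],
    [0, 0, 0, 0, 0, 0.015, 1],
    [0, 0, 0, 0, 0, 0.015, 1],
  ],
)

```text
time_s: 18.6
position: [0.5736, 0.167, 0.1462]
tcp_rot: [[-0.488, 0.873, -0.001], [0.873, 0.488, -0.0], [0.0, -0.001, -1.0]]
force: [-0.8, -1.5, 1.6]
opening: 0.295
grasp_force: 30.0
```

```bash
python3 -c "
from h import *
avg(6)"
```

```text
avg F [-0.81 -0.93  1.19] M [-0.274  0.118  0.138] +- [0.018 0.022 0.043] Ftool [-0.42 -1.17 -1.19] thx 119.23 pos [573.6 167.  146.2] t 18.9 grip 30.0 0.294 tau6 0.134
```

Call:
step_arm(
  steps=[
    [0, 0, 0, 0, 0, 0.01, 1],
    [0, 0, 0, 0, 0, 0.01, 1],
    [0, 0, 0, 0, 0, 0.01, 1],
  ],
)

```text
time_s: 19.15
position: [0.5736, 0.167, 0.1462]
tcp_rot: [[-0.481, 0.876, -0.0], [0.876, 0.481, -0.0], [0.0, -0.0, -1.0]]
force: [-0.7, -1.6, 0.9]
opening: 0.296
grasp_force: 30.0
```

```bash
python3 -c "
from h import *
avg(6)"
```

```text
avg F [-0.76 -1.38  1.16] M [-0.327  0.231  0.143] +- [0.023 0.04  0.025] Ftool [-0.84 -1.33 -1.16] thx 118.78 pos [573.6 167.  146.2] t 19.45 grip 30.0 0.299 tau6 0.151
```

The torque is now rising steadily at about 0.036 N m per degree, so the cam is on its stop. I'll nip up to about 0.225.

Call:
step_arm(
  steps=[
    [0, 0, 0, 0, 0, 0.01, 1],
    [0, 0, 0, 0, 0, 0.02, 1],
    [0, 0, 0, 0, 0, 0.03, 1],
    [0, 0, 0, 0, 0, 0.03, 1],
  ],
)

```text
time_s: 19.78
position: [0.5736, 0.167, 0.1462]
tcp_rot: [[-0.46, 0.888, -0.0], [0.888, 0.46, -0.0], [0.0, -0.0, -1.0]]
force: [0.0, -2.5, 1.1]
opening: 0.3
grasp_force: 30.0
```

```bash
python3 -c "
from h import *
avg(8)"
```

```text
avg F [-1.54 -1.37  0.81] M [-0.38   0.339  0.217] +- [0.023 0.033 0.028] Ftool [-0.51 -2.   -0.8 ] thx 117.44 pos [573.6 167.  146.2] t 20.18 grip 30.0 0.296 tau6 0.206
```

Call:
step_arm(
  steps=[
    [0, 0, 0, 0, 0, 0.005, 1],
    [0, 0, 0, 0, 0, 0.01, 1],
    [0, 0, 0, 0, 0, 0.01, 1],
    [0, 0, 0, 0, 0, 0.01, 1],
  ],
)

```text
time_s: 20.52
position: [0.5737, 0.167, 0.1462]
tcp_rot: [[-0.454, 0.891, -0.0], [0.891, 0.454, -0.0], [0.0, -0.0, -1.0]]
force: [-2.3, -1.3, 0.8]
opening: 0.297
grasp_force: 30.0
```

```bash
python3 -c "
from h import *
avg(10)"
```

```text
avg F [-1.96 -1.48  0.84] M [-0.437  0.482  0.223] +- [0.04  0.029 0.027] Ftool [-0.43 -2.42 -0.84] thx 116.99 pos [573.6 167.  146.2] t 21.02 grip 30.0 0.298 tau6 0.227
```

Snug: 0.223 at the wrist and 0.227 N m at joint 6. I'll back off into the free play and lift out.

Call:
step_arm(
  steps=[
    [0, 0, 0, 0, 0, -0.05, 1],
    [0, 0, 0, 0, 0, -0.1, 1],
    [0, 0, 0, 0, 0, -0.15, 1],
    [0, 0, 0, 0, 0, -0.2, 1],
    [0, 0, 0, 0, 0, -0.24, 1],
    [0, 0, 0, 0, 0, -0.26, 1],
    [0, 0, 0, 0, 0, -0.26, 1],
  ],
)

```text
time_s: 21.6
position: [0.5743, 0.1673, 0.1462]
tcp_rot: [[-0.624, 0.781, 0.001], [0.781, 0.624, 0.001], [-0.0, 0.001, -1.0]]
force: [-1.4, -1.4, -0.7]
opening: 0.296
grasp_force: 30.0
```

```bash
python3 -c "
from h import *
avg(6)"
```

```text
avg F [-0.24 -0.26 -1.67] M [-0.129  0.092 -0.003] +- [0.029 0.051 0.04 ] Ftool [-0.05 -0.35  1.67] thx 128.65 pos [574.2 167.2 146.3] t 21.9 grip 30.0 0.295 tau6 0.004
```

Completely free. Lifting straight up.

Call:
step_arm(
  steps=[
    [0, 0, -0.005, 0, 0, 0, 1],
    [0, 0, -0.01, 0, 0, 0, 1],
    [0, 0, -0.02, 0, 0, 0, 1],
    [0, 0, -0.035, 0, 0, 0, 1],
    [0, 0, -0.07, 0, 0, 0, 1],
    [0, 0, -0.12, 0, 0, 0, 1],
    [0, 0, -0.18, 0, 0, 0, 1],
    [0, 0, -0.22, 0, 0, 0, 1],
  ],
)

```text
time_s: 22.57
position: [0.5745, 0.1672, 0.2148]
tcp_rot: [[-0.625, 0.781, 0.003], [0.781, 0.625, 0.0], [-0.001, 0.002, -1.0]]
force: [0.4, -0.0, -1.9]
opening: 0.293
grasp_force: 30.0
```

```bash
python3 -c "
from h import *
go((.4915,-.1102,.205),202)"
```

```text
t 22.57 pos [574.5 167.2 214.8] j6 -33.2 F [ 0.4 -0.  -1.9] M [-0.029 -0.008 -0.04 ] op 0.293 grip 30.0
thx 128.69 mm [-164.6 -238.3    9.4] deg [ 6.000e-02  1.600e-01 -7.331e+01] units [-0.5488 -0.7942  0.0315] [ 1.4000e-03  3.5000e-03 -1.6292e+00]
```

Call:
step_arm(
  steps=[
    [-0.03, -0.04, -0.01, 0, 0, -0.12, 1],
    [-0.1, -0.14, -0.01, 0, 0, -0.26, 1],
    [-0.17, -0.25, -0.01, 0, 0, -0.4, 1],
    [-0.25, -0.36, -0.01, 0, 0, -0.54, 1],
    [-0.33, -0.47, -0.01, 0, 0, -0.68, 1],
    [-0.4, -0.58, -0.01, 0, 0, -0.82, 1],
    [-0.47, -0.68, -0.01, 0, 0, -0.94, 1],
    [-0.52, -0.75, -0.01, 0, 0, -1, 1],
  ],
)

```text
time_s: 23.23
position: [0.4949, -0.0983, 0.2165]
tcp_rot: [[-0.994, 0.107, 0.001], [0.107, 0.994, -0.002], [-0.001, -0.001, -1.0]]
force: [0.9, 0.2, -1.7]
opening: 0.296
grasp_force: 30.0
```

```bash
python3 -c "
from h import *
go((.4915,-.1102,.2),202)
im=cam('scene')['image']; t=cam('top')['image']
save(np.vstack([im[250:310,255:335],t[151:211,190:270]]),'cam5.png',5)"
```

```text
t 23.23 pos [494.9 -98.3 216.5] j6 -107.7 F [ 0.9  0.2 -1.7] M [ 0.076 -0.011  0.042] op 0.296 grip 30.0
thx 173.83 mm [  2.1 -12.2  16.5] deg [ -0.1    0.06 -28.17] units [ 0.007  -0.0406  0.055 ] [-0.0023  0.0013 -0.6259]
```

View pics/cam5.png

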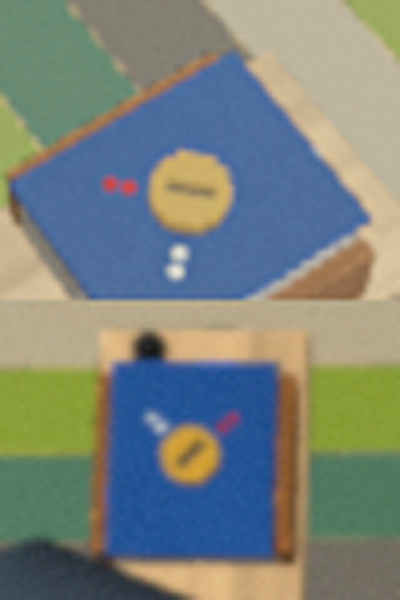

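Both views show the slot in line with the red dots (scene crop (190,190), top crop (190,455)), so the cam is seated. Now returning the key to its block.

Call:
step_arm(
  steps=[
    [0.007, -0.04, 0, 0, 0, -0.15, 1],
    [0.007, -0.04, 0, 0, 0, -0.3, 1],
    [0.007, -0.04, 0, 0, 0, -0.45, 1],
    [0.007, -0.04, 0, 0, 0, -0.58, 1],
    [0.007, -0.04, 0, 0, 0, -0.625, 1],
    [0.007, -0.04, 0, 0, 0, -0.625, 1],
    [0.007, -0.04, 0, 0, 0, -0.625, 1],
  ],
)

```text
time_s: 23.92
position: [0.4926, -0.1065, 0.2159]
tcp_rot: [[-0.929, -0.371, 0.001], [-0.371, 0.929, -0.0], [-0.001, -0.0, -1.0]]
force: [-0.8, 0.5, -0.7]
opening: 0.294
grasp_force: 30.0
```

```bash
python3 -c "
from h import *
go((.4915,-.1102,.0866),202)"
```

```text
t 23.92 pos [ 492.6 -106.5  215.9] j6 -136.7 F [-0.8  0.5 -0.7] M [ 0.062 -0.031 -0.001] op 0.294 grip 30.0
thx -158.24 mm [  2.5  -3.  129.3] deg [-0.03  0.05 -0.24] units [ 0.0084 -0.0101  0.4311] [-0.0006  0.0011 -0.0054]
```

Call:
step_arm(
  steps=[
    [0.008, -0.01, 0.05, 0, 0, -0.005, 1],
    [0.008, -0.01, 0.12, 0, 0, -0.005, 1],
    [0.008, -0.01, 0.19, 0, 0, -0.005, 1],
    [0.008, -0.01, 0.23, 0, 0, -0.005, 1],
    [0.008, -0.01, 0.25, 0, 0, -0.005, 1],
    [0.008, -0.01, 0.27, 0, 0, -0.005, 1],
    [0.008, -0.01, 0.3, 0, 0, -0.005, 1],
    [0.008, -0.01, 0.33, 0, 0, -0.005, 1],
  ],
)

```text
time_s: 24.58
position: [0.492, -0.111, 0.1164]
tcp_rot: [[-0.927, -0.375, 0.002], [-0.375, 0.927, -0.001], [-0.002, -0.002, -1.0]]
force: [-0.6, -0.2, -1.7]
opening: 0.296
grasp_force: 30.0
```

```bash
python3 -c "
from h import *
go((.4915,-.1102,.0866),202)"
```

```text
t 24.58 pos [ 492.  -111.   116.4] j6 -137.4 F [-0.6 -0.2 -1.7] M [ 0.065  0.052 -0.024] op 0.296 grip 30.0
thx -157.98 mm [ 0.2  0.9 29.8] deg [-0.1   0.09  0.02] units [0.0007 0.0031 0.0994] [-0.0022  0.002   0.0005]
```

Tip is already 10 mm inside the hole with no contact.

Call:
step_arm(
  steps=[
    [0, 0.002, 0.03, 0, 0, 0, 1],
    [0, 0.002, 0.06, 0, 0, 0, 1],
    [0, 0.002, 0.085, 0, 0, 0, 1],
    [0, 0.002, 0.097, 0, 0, 0, 1],
    [0, 0.002, 0.1, 0, 0, 0, 1],
    [0, 0.002, 0.1, 0, 0, 0, 1],
  ],
)

```text
time_s: 25.08
position: [0.4908, -0.1101, 0.086]
tcp_rot: [[-0.927, -0.375, -0.001], [-0.375, 0.927, 0.0], [0.0, 0.0, -1.0]]
force: [1.2, -1.6, -2.0]
opening: 0.296
grasp_force: 30.0
```

```bash
python3 -c "
from h import *
go((.4915,-.1102,.0849),202);avg(5)"
```

```text
t 25.08 pos [ 490.8 -110.1   86. ] j6 -137.4 F [ 1.2 -1.6 -2. ] M [ 0.077  0.017 -0.008] op 0.296 grip 30.0
thx -157.97 mm [-0.6 -0.3  1.1] deg [ 0.02 -0.02  0.03] units [-0.002  -0.0011  0.0036] [ 0.0005 -0.0005  0.0006]
avg F [-0.01  0.2  -1.42] M [ 0.048  0.012 -0.016] +- [0.017 0.012 0.023] Ftool [-0.07  0.19  1.42] thx -157.97 pos [ 491.2 -110.3   86.7] t 25.33 grip 30.0 0.302 tau6 -0.0
```

Call:
step_arm(
  steps=[
    [0, 0, 0.002, 0, 0, 0, 1],
    [0, 0, 0.004, 0, 0, 0, 1],
    [0, 0, 0.006, 0, 0, 0, 1],
    [0, 0, 0.006, 0, 0, 0, 1],
  ],
)

```text
time_s: 25.67
position: [0.491, -0.1102, 0.0846]
tcp_rot: [[-0.927, -0.375, 0.0], [-0.375, 0.927, -0.0], [-0.0, -0.0, -1.0]]
force: [-0.4, -0.1, -0.2]
opening: 0.295
grasp_force: 30.0
```

```bash
python3 -c "
from h import *
avg(5)"
```

```text
avg F [-0.03 -0.09  0.15] M [0.096 0.04  0.015] +- [0.019 0.025 0.021] Ftool [ 0.06 -0.07 -0.15] thx -157.97 pos [ 491.  -110.2   84.6] t 25.92 grip 30.0 0.297 tau6 -0.0
```

The collar rests on the block, its weight off the wrist. Releasing.

Call:
step_arm(
  steps=[
    [0, 0, 0, 0, 0, 0, 0.3],
    [0, 0, 0, 0, 0, 0, 0.2],
    [0, 0, 0, 0, 0, 0, 0],
    [0, 0, 0, 0, 0, 0, -0.3],
    [0, 0, 0, 0, 0, 0, -0.6],
    [0, 0, 0, 0, 0, 0, -0.6],
    [0, 0, 0, 0, 0, 0, -0.6],
    [0, 0, 0, 0, 0, 0, -0.6],
  ],
)

```text
time_s: 26.58
position: [0.4909, -0.1101, 0.0845]
tcp_rot: [[-0.927, -0.375, -0.0], [-0.375, 0.927, 0.0], [0.0, 0.0, -1.0]]
force: [0.1, -0.0, 0.7]
opening: 0.754
grasp_force: 0.0
```

Call:
step_arm(
  steps=[
    [0, 0, -0.03, 0, 0, 0, -0.6],
    [0, 0, -0.1, 0, 0, 0, -0.6],
    [0, 0, -0.2, 0, 0, 0, -0.6],
    [0, 0, -0.3, 0, 0, 0, -0.6],
    [0, 0, -0.4, 0, 0, 0, -0.6],
    [0, 0, -0.5, 0, 0, 0, -0.6],
    [0, 0, -0.5, 0, 0, 0, -0.6],
    [0, 0, -0.5, 0, 0, 0, -0.6],
  ],
)

```text
time_s: 27.25
position: [0.4919, -0.1105, 0.2369]
tcp_rot: [[-0.927, -0.375, 0.005], [-0.375, 0.927, -0.002], [-0.004, -0.004, -1.0]]
force: [-0.6, 0.9, 0.0]
opening: 0.803
grasp_force: 0.0
```

```bash
python3 -c "
from h import *
avg(3); save(cam('scene')['image'],'s6.png',1.42)"
```

```text
avg F [-0.44 -0.07 -0.66] M [ 0.061  0.01  -0.016] +- [0.02  0.015 0.047] Ftool [0.43 0.1  0.66] thx -157.97 pos [ 489.9 -109.7  233.6] t 27.4 grip 0.0 0.801 tau6 -0.0
```

View pics/s6.png

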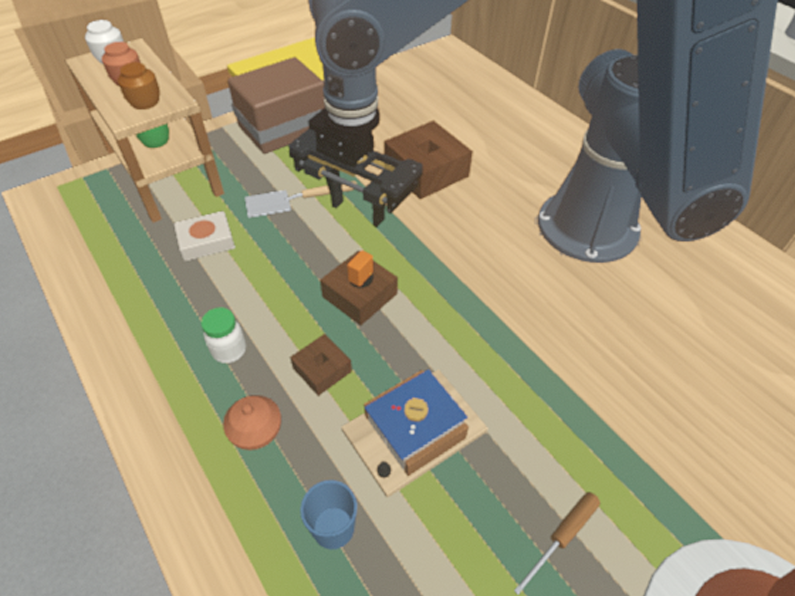

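The key stands upright in its block at (359,275), the cam slot at (416,409) is at the red dots, and everything else is where it was. Handing in.

```bash
python3 -c "
from rig import *
print(hand_in())"
```

```text
the job is handed in; nothing more can be done
None
```

The cam is seated at the red dots, nipped up to about 0.22 N m, the key is back upright in its block and released, and the job is handed in at about 27 s of the 72 s allowed; the judge's result was not shown.

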